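Unclip the battery pack from the counter charger

ROBOT

A 6-joint arm with a two-finger parallel gripper is mounted at the origin on the work surface. World frame = base frame: x ahead of the robot, y to its left, z up, the work surface at z = 0. Lengths are in m, angles in rad, forces in N, time in s.
With the tool pointing down it reaches from about 0.3 to 0.875 m from the base axis. Payload 6.4 kg.
Tool frame: the origin (TCP) lies between the finger pads; the fingertips stand 8 mm ahead of it and the grasp point (between the pads) lies 11 mm behind it; z points along the fingers, y is the direction in which the jaws open and shut (so a half turn about z gives the same grasp; the last joint's range is limited). The gripper opens to 85 mm and grips with 20 to 120 N. Pads are 22 mm wide; open, the fingers measure 114 mm over their backs; the gripper's body (76 mm by 85 mm) begins 54 mm behind the grasp point. The pads swing forward as they close: fully open they stand 13 mm farther back than shut.
Start: joints at [1.038, 0.181, 1.607, -0, 1.354, -0.206], TCP at [0.185, 0.545, 0.239] pointing down, gripper open.
Joint ranges: [-2.99, 2.99], [-0.89, 2.07], [0.3, 2.58], [-1.14, 4.28], [0, 2.63], [-3.12, 3.12]. Speed limits (rad/s): [2.57, 2.57, 3.01, 3.14, 3.14, 3.14].

INTERFACE

Orientations are given as a unit quaternion [w, x, y, z].
In Python, from bench import manip gives the robot as it stands.
- The arm moves only by the tool drive_tool, never from a script. Its argument "series" is text: rows parted by semicolons, each of 5 numbers parted by spaces: the opening, from 0 (shut) to 1 (fully open), then the shift along the tool's x, y, z in cm, then the turn about the tool's z in rad. A call has 1 to 20 rows; each row shifts and turns the commanded pose from where the row before left it, along the tool's axes as they then stand; what a row does not reach is not made up. A row lasts 1/12 s, in which the tool goes at most 41.7 mm and 7.16 degrees, less where a joint would pass 70% of its speed; a pose out of reach is approached as far as the arm can. A call is refused whole if a number of a shift passes 4.17 or a number of a turn 0.125, either way. A call with a gripper value outside its range is refused whole. The fingers move at their own pace and stop on an object; "grip_force" is the grip in N (left out, the last holds). Time passes only in rows, so rows that do not move let the fingers close. It gives the time, the measured TCP pose, the force and the opening at its end, in the units of the state.
- manip.get_obs(): the state, without advancing time (a new reading comes with each control period).
- manip.capture(name): name is "scene" or "top" or "wrist"; returns a dict with "pixels" (384x512x3 uint8, red, green, blue), "z_map" (384x512 float32, m along the optical axis (not along the pixel's ray), 0 where there is no reading), "K" (3x3 intrinsics, pixels), "R" (3x3) and "t" (3): a world point X has camera coordinates R X + t; the wrist camera has in their place "hand_eye" (4x4, takes a point from camera to tool coordinates, whose origin is the TCP and whose axes are the flange's). Camera axes: x right, y down, z forward; pixel columns grow to the right and rows downward; lengths in m; the calibration is good to about 2 mm. A picture is of the moment at which its call begins: read the wrist's pose just before it.
- manip.sign_off(): hands the job in, once; it reports no verdict.
Trained networks look in a picture, given as the dict that the camera call returned (one of the last four; its "shot" number tells which), for a name from the list of things; names that differ only in an ending like _2 or _b are one class to them, and where a whole thing is asked for, a point or a joint stands for the part that bears it (a point fixed in the world has none). Each returns a list of dicts, best first, with "conf" (0 to 1); they miss things now and then, are a little off and sometimes report something else, mostly with a low value. They report only what shows in the picture. A call takes as long as a camera call. They do not tell look-alikes from the thing itself.
- manip.recognise(picture, label): "uv" ([column, row] in pixels, amid what is visible of it).
- manip.mark_of(picture, label): "uv" ([column, row] in pixels: a listed point, or the origin of a listed thing).
The state is a dict: "clock": time; "joints": joint angles; "dq": joint speeds; "joint_efforts": joint torques, N m; "tcp_pos": TCP position; "tcp_rot": TCP orientation; "ft_force": force on the tool from outside, world axes, zero at the start; "torque": the same for the moment, N m; "width": opening from 0.0 (shut) to 1.0 (fully open).
Only numpy, scipy, OpenCV 4.12 (cv2) and the standard library are available. Lean on these libraries where they do the work, as an engineer would, in place of code of your own. Each camera call takes 0.05 s, during which the arm holds its last target.

TASK

A flat carton of sanding strips has been left lying on top of the battery pack in the counter charger: move it, without dropping it, to lie flat and balanced on the middle of the display stand's narrow raised rail, and let go of it. Then pinch the pack's two side catches together between the fingers, draw the pack straight up out of the charger and finish still holding it, upright and still, by the pinched catches, about 10 cm above where it sat. Leave the other things on the counter where they are.

Things in the scene. Friction and masses are not known exactly. Their poses are not given: they have to be found in the camera images.
- carton: Flat cardboard carton with a paper panel on top, 130 (its x) x 60 (its y) x 28 mm high, about 0.16 kg; origin at the centre of its underside, z up. At first it lies loosely on top of the battery pack, its long side roughly along the pack's, overhanging all round.
- stand: Aluminium display stand, fixed to the counter: foot plate 150 x 90 x 8 mm, an upright web 120 x 16 mm, and on it a level rail 150 mm long (its x) x 40 mm wide (its y) whose top is 90 mm above the counter. Origin on the counter under its middle, z up. The carton's width overhangs the rail by 10 mm on each side.
- rail_top (a point): Middle of the top face of the stand's rail, 90 mm above the counter; axes as the stand's (x along the rail).
- charger: Grey battery charger fixed to the counter, 120 (x) x 100 (y) x 40 mm high, open well in the middle whose floor is 10 mm above the counter. Origin on the counter under its middle, z up. Steel lips along its two y sides, at the rim, hold the hooks of the pack's catches until these are pinched. It and the stand trade places from start to start.
- pack: Black battery pack, loose but latched in the charger, about 0.45 kg: 80 (x) x 38 (y) x 105 mm high, origin at the centre of its underside, z up. Its bottom 30 mm sit in the charger's well (1 to 1.5 mm of play), so its top is 115 mm above the counter. It stands aligned with the charger. A grey catch stands off each of its two broad (+y and -y) sides.
- pack_grip (a point): Midpoint between the finger pads of the two catches, in the pack's middle, 72 mm above its underside; axes as the pack's (the catches lie at + and - y). Each ribbed pad is 34 mm long (x) and 40 mm high, from 52 to 92 mm above the pack's underside (62 to 102 mm above the counter when seated); outer faces 58 mm apart released, 44 mm fully pinched; the pack's body is narrower (38 mm) there and above.
- catch_a (a joint): Travel of the catch on the pack's +y side, m: 0 released, grows as it is pressed towards the pack's middle, stop at 0.007. Spring about 2 N at first to 5.5 N at the stop. Its hook reaches 3.5 mm under the charger's lip, so both catches must be pressed more than about 4.5 mm to free the pack.
- catch_b (a joint): The same for the catch on the pack's -y side.
- screwdriver: Bystander: a screwdriver lying on the counter beyond the work; to be left alone.
- jar: Bystander: a closed jar, 56 mm across and 75 mm high, standing at one side of the counter; to be left alone.
- sander: Bystander: a hand sanding block with wooden grip, 110 x 62 x 42 mm, at one side of the counter; to be left alone.
Things that resemble listed ones, but are neither listed nor needed, are in the scene too. What is shaped like the carton but green is not meant.

How it is judged:
On the way:
1. the carton lies flat and released on the stand's rail while the pack is still seated in the charger (horizontal distance between carton and rail_top below 0.05 m and z of carton in the frame of rail_top between -0.006 and 0.006 m and angle between carton's own z axis and vertical below 0.12 rad and contact force between carton and the arm below 0.1 N and contact force between carton and the fingers below 0.1 N and linear speed of carton below 0.03 m/s and z of pack in the frame of charger below 0.016 m), for 0.2 s.
At the end, for the whole second after the job is handed in: Pack held still: catches pressed 3.5 mm or more, fingers over 2 N, underside over 75 mm above the counter and the charger's foot, tilt under 0.25 rad, touching nothing else. Carton at rest, let go, on the rail: height within 6 mm, middle within 50 mm of the rail's, tilt under 0.12 rad (horizontal distance between carton and rail_top below 0.05 m and z of carton in the frame of rail_top between -0.006 and 0.006 m and angle between carton's own z axis and vertical below 0.12 rad and contact force between carton and the arm below 0.1 N and contact force between carton and the fingers below 0.1 N and linear speed of each of carton, pack below 0.03 m/s and contact force between pack and charger below 0.2 N and contact force between pack and stand below 0.2 N and contact force between pack and carton below 0.2 N and contact force between pack and jar below 0.2 N and contact force between pack and sander below 0.2 N and contact force between pack and screwdriver below 0.2 N and value of joint each of catch_a, catch_b above 0.0035 m and contact force between pack and the fingers above 2 N and z of pack in the frame of charger above 0.075 m and height (world z) of pack above 0.075 m and angle between pack's own z axis and vertical below 0.25 rad); the arm keeps its last pose, push and grip.
It fails at once if the carton is dropped (its underside below 60 mm) (height (world z) of carton below 0.06 m).
It fails at once if the screwdriver is shifted by more than 30 mm (distance of screwdriver from where it was at the start of the episode above 0.03 m).
It fails at once if the jar is shifted by more than 30 mm (distance of jar from where it was at the start of the episode above 0.03 m).
It fails at once if the sander is shifted by more than 30 mm (distance of sander from where it was at the start of the episode above 0.03 m).
It also fails if it takes over 48 s, if anything falls off the work surface, if the arm or the gripper's body presses on something with over 40 N, if the wrist force passes 120 N, or if a joint passes its speed limit or range.

## Working session

There is one attempt and no reset: what is moved stays moved. The work goes in short steps, Python scripts to look and compute and a tool call to move; the robot and the scene stay as the last step left them, time stands still between calls to the robot, and variables do not carry over. Pictures are saved under pics/ and viewed, and the job is handed in when it is done.

Besides the shell and the picture viewer there is one more tool, called as name(argument=value, ...), one argument or row to a line, values as JSON. drive_tool: Moves the arm, as the interface text tells. Its arguments: {"type":"object","properties":{"series":{"type":"string"},"grip_force":{"type":"number"}},"required":["series"]}

```bash
ls; mkdir -p pics
cat > h.py <<'E'
import numpy as np,cv2
from bench import manip
def save(c,n): cv2.imwrite('pics/'+n,c['pixels'][:,:,::-1])
def world(c,u,v):
    z=float(np.median(c['z_map'][int(v)-1:int(v)+2,int(u)-1:int(u)+2]))
    p=np.linalg.inv(c['K'])@np.array([u,v,1])*z
    return c['R'].T@(p-c['t'])
def cloud(c):
    z=c['z_map'];v,u=np.indices(z.shape)
    p=np.stack([u,v,np.ones_like(u)],-1)@np.linalg.inv(c['K']).T*z[...,None]
    return (p-c['t'])@c['R']
E
python3 - <<'E'
from h import *
o=manip.get_obs();print(o)
for n in('scene','top'):
    c=manip.capture(n);save(c,n+'0.png');print(n,c['shot'] if 'shot' in c else '')
    np.savez('pics/'+n+'0.npz',**{k:c[k] for k in('pixels','z_map','K','R','t')})
    for l in('carton','stand','rail_top','charger','pack','pack_grip','jar','sander','screwdriver'):
        for f in('recognise','mark_of'):
            r=getattr(manip,f)(c,l)
            print(n,l,f,[(np.round(q['uv']).tolist(),round(q['conf'],2),np.round(world(c,*q['uv']),3).tolist()) for q in r[:3]])
E
```

```text
pics
{'clock': 0.0, 'joints': array([ 1.03769306e+00,  1.81535612e-01,  1.60800572e+00, -1.37041218e-05,
        1.35381140e+00, -2.06316120e-01]), 'dq': array([0.00113232, 0.00066496, 0.00059281, 0.00015372, 0.00196502,
       0.00093118]), 'joint_efforts': array([ 3.23470085e-04, -4.44887960e+01, -3.51328576e+01, -2.45501142e-04,
        9.24163236e-03, -1.50454889e-05]), 'tcp_pos': array([0.18429107, 0.54409487, 0.2383883 ]), 'tcp_rot': array([-3.11759655e-04,  1.62665987e-01,  9.86680800e-01, -8.22994794e-04]), 'ft_force': array([ 1.01500823, -0.68147597, -0.21823599]), 'torque': array([-0.00247373, -0.00182565,  0.0137699 ]), 'width': 1.0020055209906906}
scene 1
scene carton recognise [([336.0, 185.0], 0.91, [0.605, 0.223, 0.143]), ([295.0, 254.0], 0.89, [0.768, 0.132, 0.029]), ([417.0, 238.0], 0.67, [0.656, 0.443, 0.028])]
scene carton mark_of [([294.0, 260.0], 0.83, [0.769, 0.13, 0.012]), ([216.0, 206.0], 0.7, [0.564, -0.124, 0.01]), ([337.0, 188.0], 0.67, [0.624, 0.225, 0.144])]
scene stand recognise [([216.0, 198.0], 0.87, [0.565, -0.123, 0.041])]
scene stand mark_of [([218.
[... 1910 characters left out ...]
9.0], 0.59, [0.561, 0.203, 0.011])]
top charger mark_of [([179.0, 194.0], 0.7, [0.563, 0.211, 0.143])]
top pack recognise []
top pack mark_of [([182.0, 192.0], 0.55, [0.568, 0.202, 0.143])]
top pack_grip recognise []
top pack_grip mark_of []
top jar recognise [([105.0, 226.0], 0.64, [0.476, 0.435, 0.073])]
top jar mark_of [([108.0, 224.0], 0.74, [0.48, 0.425, 0.075]), ([292.0, 140.0], 0.47, [0.746, -0.106, 0.016])]
top sander recognise [([405.0, 229.0], 0.8, [0.478, -0.44, 0.037])]
top sander mark_of [([405.0, 226.0], 0.58, [0.488, -0.44, 0.04])]
top screwdriver recognise [([293.0, 125.0], 0.89, [0.792, -0.108, 0.022])]
top screwdriver mark_of [([291.0, 140.0], 0.59, [0.747, -0.104, 0.016])]
```

View pics/scene0.png

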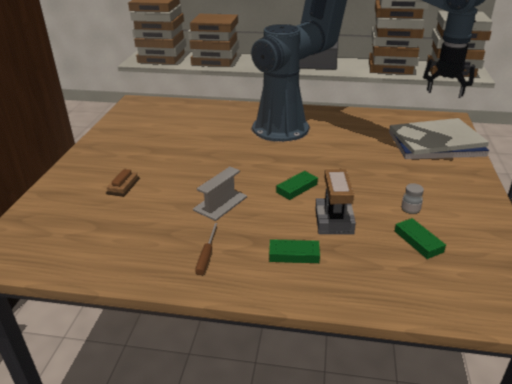

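View pics/top0.png

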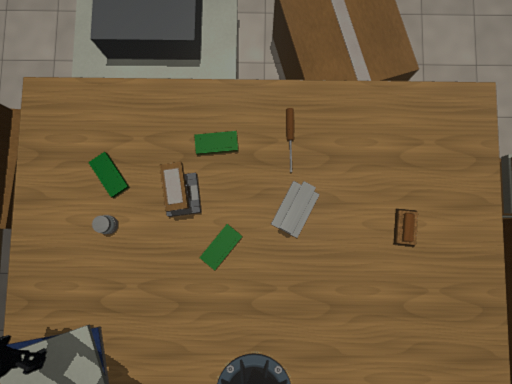

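Run:
```python
import numpy as np,cv2
def cloud(c):
    z=c['z_map'];v,u=np.indices(z.shape)
    p=np.stack([u,v,np.ones_like(u)],-1)@np.linalg.inv(c['K']).T*z[...,None]
    return (p-c['t'])@c['R']
for n in('top','scene'):
    c=np.load('pics/%s0.npz'%n);P=cloud(c)
    print(n,'cam',-c['R'].T@c['t'])
    for nm,x0,x1,y0,y1,z0,z1 in[('carton',.45,.72,.12,.33,.125,.16),('rail',.42,.65,-.25,0,.08,.1),('chgrim',.45,.75,.1,.36,.033,.046),('foot',.42,.68,-.25,0,.004,.014)]:
        m=(P[...,0]>x0)&(P[...,0]<x1)&(P[...,1]>y0)&(P[...,1]<y1)&(P[...,2]>z0)&(P[...,2]<z1)&(c['z_map']>0)
        q=P[m]
        r=cv2.minAreaRect((q[:,:2]*1000).astype(np.float32))
        print(nm,m.sum(),r,'z',np.percentile(q[:,2],[5,50,95]))
```

```text
top cam [ 0.450677   -0.01024966  1.27134047]
carton 1088 ((585.0357666015625, 227.04830932617188), (130.4928741455078, 60.57769775390625), 9.337512016296387) z [0.13741207 0.14211537 0.14574827]
rail 742 ((536.3722534179688, -118.40404510498047), (40.078330993652344, 150.46730041503906), 62.981727600097656) z [0.08531088 0.08916198 0.09295745]
chgrim 488 ((605.4108276367188, 178.0886688232422), (87.94770812988281, 245.81048583984375), 64.25189971923828) z [0.03506692 0.03926814 0.04321884]
foot 836 ((549.8803100585938, -123.48249816894531), (247.5792236328125, 258.64862060546875), 88.87506866455078) z [0.00426512 0.00687358 0.01144815]
scene cam [1.69258309 0.19711216 0.83989833]
carton 769 ((589.1416625976562, 226.3829345703125), (135.63467407226562, 60.981544494628906), 9.30888843536377) z [0.12927464 0.14459658 0.14715228]
rail 454 ((538.916259765625, -120.51931762695312), (46.757816314697266, 154.8831329345703), 63.79781723022461) z [0.08663979 0.09168004 0.09442191]
chgrim 592 ((607.5687255859375, 192.5772247314453), (272.8752746582031, 172.8011932373047), 2.584047794342041) z [0.03442866 0.0412848  0.04466186]
foot 1045 ((550.2264404296875, -124.9549789428711), (248.8347625732422, 259.2213439941406), 89.79989624023438) z [0.00410022 0.0069681  0.01235908]
```

The scene picture shows the brown carton on the charger's pack at about (338,185) and the stand at about (218,192). The three green cartons are decoys. The top view gives carton and rail rectangles that match the stated sizes: carton at (0.586, 0.227), yaw 9.3°, and rail middle at (0.537, -0.119), yaw -27°.

```bash
cat >> h.py <<'E'
from scipy.spatial.transform import Rotation as Ro
def delta(x,y,z,yaw_deg,say=True):
    """remaining turn (about tool z) so that tool y lies along yaw (mod 180); then shift in cm in tool axes, before and after turn"""
    o=manip.get_obs();w,a,b,c=o['tcp_rot'];R=Ro.from_quat([a,b,c,w])
    ty=R.as_matrix()[:,1];cur=np.arctan2(ty[1],ty[0])
    d=np.deg2rad(yaw_deg)-cur; d=(d+np.pi/2)%np.pi-np.pi/2
    turn=-d
    v=np.array([x,y,z])-o['tcp_pos']
    R2=R*Ro.from_euler('z',turn)
    print('t',round(o['clock'],2),'pos',o['tcp_pos'].round(4),'toolz',R.as_matrix()[:,2].round(3),'yaw_y',np.rad2deg(cur).round(1),'j',o['joints'].round(2),'F',o['ft_force'].round(1),'w',round(o['width'],3))
    print('turn',round(turn,3),'shift before turn',(R.inv().apply(v)*100).round(2),'after turn',(R2.inv().apply(v)*100).round(2))
E
python3 -c "
from h import *
delta(.586,.227,.239,99.3)"
```

```text
t 1.9 pos [0.1846 0.5446 0.2393] toolz [ 0.  0. -1.] yaw_y 71.3 j [ 1.04  0.18  1.61  0.    1.35 -0.21] F [0.  0.6 0.5] w 1.002
turn -0.489 shift before turn [-4.821e+01 -1.719e+01  3.000e-02] after turn [-3.448e+01 -3.783e+01  3.000e-02]
```

drive_tool(
  series="1 0 0 0 -0.098;1 0 0 0 -0.098;1 0 0 0 -0.098;1 0 0 0 -0.098;1 0 0 0 -0.097;1 -2 -2 0 0;1 -2.4 -2.6 0 0;1 -2.4 -2.6 0 0;1 -2.4 -2.6 0 0;1 -2.4 -2.6 0 0;1 -2.4 -2.6 0 0;1 -2.4 -2.6 0 0;1 -2.4 -2.6 0 0;1 -2.4 -2.6 0 0;1 -2.4 -2.6 0 0;1 -2.4 -2.6 0 0;1 -2.4 -2.6 0 0;1 -2.4 -2.6 0 0;1 -2.4 -2.6 0 0;1 -1.3 -2 0 0",
  grip_force=30,
)

```text
clock: 3.57
tcp_pos: [0.5886, 0.2251, 0.2392]
tcp_rot: [0.001, -0.08, 0.997, -0.0]
ft_force: [0.2, 0.3, 0.2]
width: 1.0
```

```bash
cat > w.py <<'E'
from h import *
import sys
def wrist(n):
    o=manip.get_obs();c=manip.capture('wrist');save(c,n)
    w,a,b,d=o['tcp_rot'];T=np.eye(4);T[:3,:3]=Ro.from_quat([a,b,d,w]).as_matrix();T[:3,3]=o['tcp_pos']
    M=T@c['hand_eye'];z=c['z_map'];v,u=np.indices(z.shape)
    p=np.stack([u,v,np.ones_like(u)],-1)@np.linalg.inv(c['K']).T*z[...,None]
    return c,p@M[:3,:3].T+M[:3,3],M
def rect(c,P,x0,x1,y0,y1,z0,z1):
    m=(P[...,0]>x0)&(P[...,0]<x1)&(P[...,1]>y0)&(P[...,1]<y1)&(P[...,2]>z0)&(P[...,2]<z1)&(c['z_map']>0)
    k,l,st,_=cv2.connectedComponentsWithStats(m.astype(np.uint8))
    m=l==(1+np.argmax(st[1:,4]));q=P[m]
    r=cv2.minAreaRect((q[:,:2]*1000).astype(np.float32)); vv,uu=np.nonzero(m)
    print(m.sum(),r,'z',np.percentile(q[:,2],[5,50,95]).round(4),'px',uu.min(),uu.max(),vv.min(),vv.max())
E
python3 - <<'E'
from w import *
delta(.586,.227,.119,99.3)
c,P,M=wrist('w1.png')
rect(c,P,.45,.72,.12,.33,.125,.16)
E
```

```text
t 3.57 pos [0.5886 0.2251 0.2392] toolz [ 0.001 -0.    -1.   ] yaw_y 99.2 j [ 0.18  0.3   1.46 -0.    1.38 -1.55] F [0.2 0.3 0.2] w 1.0
turn -0.002 shift before turn [ 0.24  0.24 12.02] after turn [ 0.24  0.24 12.02]
11914 ((586.67138671875, 228.06439208984375), (130.5735321044922, 60.19666290283203), 9.541701316833496) z [0.142  0.1432 0.1443] px 217 298 118 275
```

View pics/w1.png

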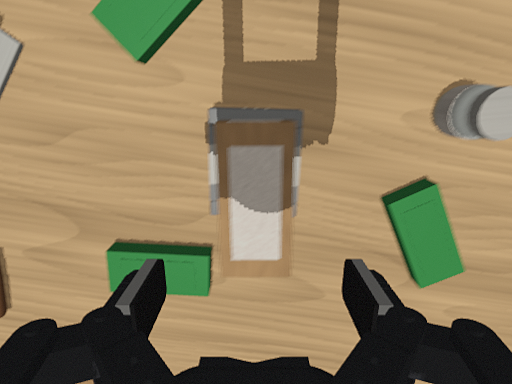

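The wrist picture shows the carton centred under the hand at about (255,198), with the charger behind it. The 130.6 × 60.2 rectangle at z 0.143 agrees with the top view. I'll go down now.

drive_tool(
  series="1 0.17 0.27 2 0;1 0 0 2.5 0;1 0 0 2.5 0;1 0 0 2 0;1 0 0 1.5 0;1 0 0 1 0;1 0 0 0.5 0;1 0 0 0 0",
)

```text
clock: 4.28
tcp_pos: [0.5834, 0.2297, 0.1183]
tcp_rot: [-0.001, -0.081, 0.997, -0.0]
ft_force: [-0.1, -0.4, -0.1]
width: 1.001
```

Run:
```python
from w import *
delta(.5865,.2277,.119,99.4)
c,P,M=wrist('w2.png')
rect(c,P,.45,.72,.12,.33,.125,.16)
```

```text
t 4.28 pos [0.5834 0.2297 0.1183] toolz [-0.002 -0.    -1.   ] yaw_y 99.3 j [ 0.19  0.42  1.56  0.    1.16 -1.55] F [-0.1 -0.4 -0.1] w 1.001
turn -0.002 shift before turn [-0.28 -0.24 -0.07] after turn [-0.28 -0.24 -0.07]
31598 ((572.0399780273438, 225.5181121826172), (100.74762725830078, 60.367794036865234), 9.548844337463379) z [0.142  0.1433 0.1442] px 164 328 145 369
```

View pics/w2.png

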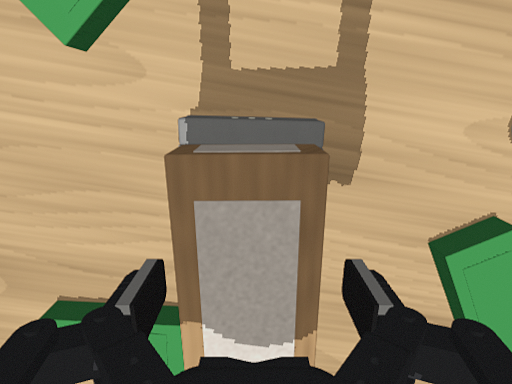

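The carton's front is visible between the open fingers (columns 166-328, fingers at 150 and 358). It sits slightly left, which matches the computed correction. Next I correct and close.

drive_tool(
  series="1 -0.28 -0.24 0 0;1 0 0 0 0;0.5 0 0 0 0;0.5 0 0 0 0;0.5 0 0 0 0;0.5 0 0 0 0;0.5 0 0 0 0;0.5 0 0 0 0;0.5 0 0 0 0",
  grip_force=30,
)

```text
clock: 5.08
tcp_pos: [0.5877, 0.2278, 0.1202]
tcp_rot: [0.001, -0.081, 0.997, 0.0]
ft_force: [0.1, 0.3, 4.7]
width: 0.697
```

Run:
```python
from w import *
delta(.5865,.2277,.119,99.4)
```

```text
t 5.08 pos [0.5877 0.2278 0.1202] toolz [ 0.001  0.    -1.   ] yaw_y 99.3 j [ 0.18  0.42  1.55 -0.    1.16 -1.55] F [0.1 0.3 4.7] w 0.697
turn -0.002 shift before turn [0.12 0.   0.12] after turn [0.12 0.01 0.12]
```

drive_tool(
  series="0.5 0 0 0 0;0.5 0 0 -0.5 0;0.5 0 0 -1 0;0.5 0 0 -1.5 0;0.5 0 0 -1.5 0;0.5 0 0 -1.5 0;0.5 0 0 -1 0;0.5 0 0 0 0",
)

```text
clock: 5.75
tcp_pos: [0.5885, 0.228, 0.1923]
tcp_rot: [0.002, -0.081, 0.997, 0.0]
ft_force: [0.9, 0.1, -2.0]
width: 0.701
```

Run:
```python
from w import *
delta(.537,-.119,.19,63)
c,P,M=wrist('w3.png')
s=manip.capture('scene');save(s,'s3.png')
P=cloud(s);rect(s,P,.45,.75,.1,.35,.17,.23)
```

```text
t 5.75 pos [0.5885 0.228  0.1923] toolz [ 0.004  0.001 -1.   ] yaw_y 99.3 j [ 0.18  0.34  1.51  0.    1.29 -1.55] F [ 0.9  0.1 -2. ] w 0.701
turn 0.634 shift before turn [ 10.69 -33.42   0.18] after turn [-11.17 -33.26   0.18]
896 ((592.42919921875, 227.2642059326172), (133.85104370117188, 86.95858001708984), 22.68413543701172) z [0.1922 0.2147 0.2188] px 323 358 147 180
```

View pics/s3.png

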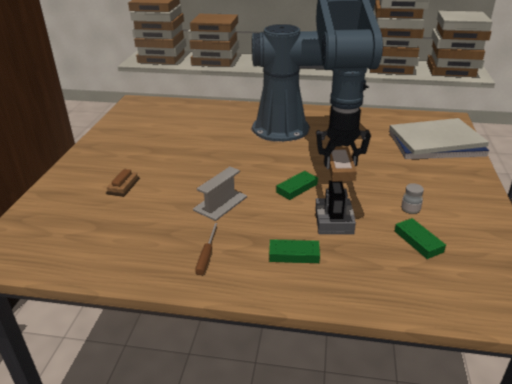

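View pics/w3.png

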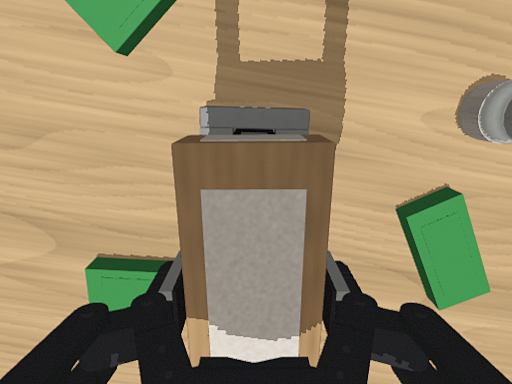

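drive_tool(
  series="0.5 0 0 0 0.06;0.5 0 0 0 0.09;0.5 0 0 0 0.1;0.5 0 0 0 0.1;0.5 0 0 0 0.1;0.5 0 0 0 0.1;0.5 0 0 0 0.084;0.5 -0.5 -1.5 0 0;0.5 -1 -3 0 0;0.5 -1 -3 0 0;0.5 -1 -3 0 0;0.5 -1 -3 0 0;0.5 -1 -3 0 0;0.5 -1 -3 0 0;0.5 -1 -3 0 0;0.5 -1 -3 0 0;0.5 -1 -3 0 0;0.5 -1 -3 0 0;0.5 -0.6 -1.7 0 0;0.5 0 0 0 0",
)

```text
clock: 7.52
tcp_pos: [0.5336, -0.1224, 0.1883]
tcp_rot: [-0.001, 0.235, 0.972, -0.001]
ft_force: [0.4, 0.3, -1.3]
width: 0.697
```

drive_tool(
  series="0.5 0 0 0 0;0.5 0 0 0 0;0.5 0 0 0 0",
)

```text
clock: 7.77
tcp_pos: [0.5348, -0.1175, 0.1888]
tcp_rot: [-0.001, 0.233, 0.972, 0.0]
ft_force: [-0.3, 0.2, -1.4]
width: 0.701
```

Run:
```python
from w import *
delta(.537,-.119,.095,63)
c,P,M=wrist('w4.png')
rect(c,P,.35,.75,-.25,.0,.195,.24)
t=manip.capture('top');save(t,'t4.png')
rect(t,cloud(t),.42,.65,-.25,0,.08,.1)
```

```text
t 7.77 pos [ 0.5348 -0.1175  0.1888] toolz [-0.001  0.001 -1.   ] yaw_y 63.1 j [-0.43  0.17  1.72  0.    1.25 -1.53] F [-0.3  0.2 -1.4] w 0.701
turn 0.001 shift before turn [-0.28 -0.04  9.38] after turn [-0.28 -0.04  9.38]
40861 ((522.35888671875, -110.48558044433594), (118.24516296386719, 105.80733489990234), 7.651828765869141) z [0.2106 0.212  0.238 ] px 65 441 135 374
59 ((474.1550598144531, -86.8585433959961), (39.267181396484375, 11.355998992919922), 62.155818939208984) z [0.0856 0.0889 0.0928] px 280 293 224 233
```

View pics/w4.png

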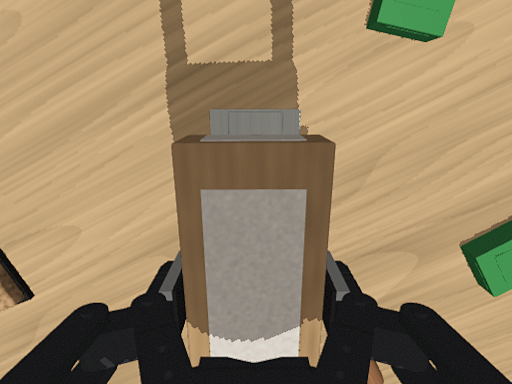

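View pics/t4.png

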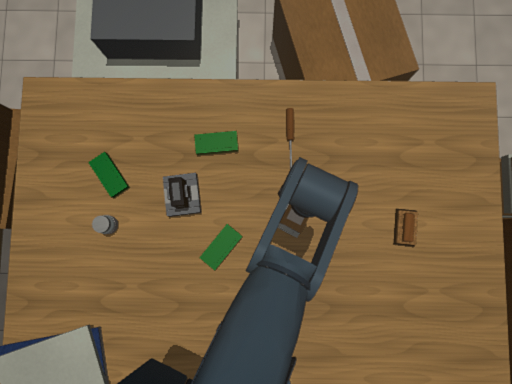

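The carton sits straight in the fingers and parallel to the rail, which shows at (255,122). Its top is at 0.212, so the underside is about 5 mm below the TCP. I'll lower it now.

drive_tool(
  series="0.5 -0.28 0 1 0;0.5 0 0 2 0;0.5 0 0 2 0;0.5 0 0 1.5 0;0.5 0 0 1 0;0.5 0 0 0.8 0;0.5 0 0 0.4 0;0.5 0 0 0 0;0.5 0 0 0 0;0.5 0 0 0 0",
)

```text
clock: 8.7
tcp_pos: [0.5384, -0.12, 0.1033]
tcp_rot: [0.001, 0.234, 0.972, -0.0]
ft_force: [-0.3, -0.6, -1.0]
width: 0.699
```

Run:
```python
from w import *
delta(.537,-.119,.095,63)
c,P,M=wrist('w5.png')
rect(c,P,.35,.75,-.25,.0,.11,.14)
```

```text
t 8.7 pos [ 0.5384 -0.12    0.1033] toolz [ 0.002 -0.001 -1.   ] yaw_y 63.0 j [-0.43  0.29  1.77 -0.    1.08 -1.53] F [-0.3 -0.6 -1. ] w 0.699
turn -0.0 shift before turn [0.17 0.03 0.83] after turn [0.17 0.03 0.83]
35423 ((525.7815551757812, -113.30842590332031), (87.40731048583984, 104.16779327392578), 62.83125305175781) z [0.1248 0.1263 0.1281] px 143 362 136 366
```

View pics/w5.png

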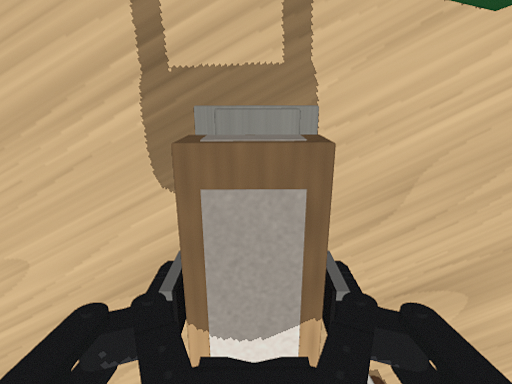

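drive_tool(
  series="0.5 0.1 0 0.3 0;0.5 0 0 0.3 0;0.5 0 0 0.1 0;0.5 0 0 0 0;0.5 0 0 0 0",
)

```text
clock: 9.17
tcp_pos: [0.5367, -0.1193, 0.0952]
tcp_rot: [0.0, 0.234, 0.972, 0.0]
ft_force: [0.6, 0.3, -1.9]
width: 0.695
```

drive_tool(
  series="0.5 0 0 0.1 0;0.5 0 0 0 0;0.5 0 0 0 0",
)

```text
clock: 9.42
tcp_pos: [0.5368, -0.1193, 0.0951]
tcp_rot: [-0.0, 0.234, 0.972, -0.0]
ft_force: [-3.5, 1.8, 6.0]
width: 0.697
```

Contact shows as +6 N upward. I'll release and rise a little.

drive_tool(
  series="0.75 0 0 0 0;0.8 0 0 0 0;0.9 0 0 0 0;1 0 0 0 0;1 0 0 0 0;1 0 0 0 0;1 0 0 -0.5 0;1 0 0 -1.5 0;1 0 0 -2 0;1 0 0 -3 0;1 0 0 -3 0;1 0 0 -2 0;1 0 0 0 0;1 0 0 0 0",
)

```text
clock: 10.58
tcp_pos: [0.5376, -0.1196, 0.2161]
tcp_rot: [0.002, 0.234, 0.972, -0.0]
ft_force: [0.5, 0.6, -0.1]
width: 1.0
```

Run:
```python
from w import *
delta(.586,.23,.215,99.3)
c,P,M=wrist('w6.png')
rect(c,P,.35,.75,-.25,.0,.11,.13)
t=manip.capture('top');save(t,'t6.png')
T=cloud(t)
rect(t,T,.45,.75,.1,.36,.105,.125)
rect(t,T,.45,.75,.1,.36,.033,.046)
s=manip.capture('scene');save(s,'s6.png');S=cloud(s)
rect(s,S,.45,.75,.1,.36,.105,.125)
rect(s,S,.45,.75,.1,.36,.033,.046)
```

```text
t 10.58 pos [ 0.5376 -0.1196  0.2161] toolz [ 0.003 -0.001 -1.   ] yaw_y 63.0 j [-0.43  0.15  1.69  0.    1.3  -1.53] F [ 0.5  0.6 -0.1] w 1.0
turn -0.634 shift before turn [11.57 33.34  0.07] after turn [-10.43  33.72   0.07]
11680 ((535.8442993164062, -118.43238830566406), (60.26987075805664, 130.22177124023438), 63.24960708618164) z [0.117  0.1181 0.1193] px 213 293 118 273
395 ((573.6605834960938, 224.52120971679688), (79.49687194824219, 38.20921325683594), 7.642650127410889) z [0.1101 0.1143 0.118 ] px 168 184 177 206
732 ((573.8601684570312, 224.69557189941406), (120.10552215576172, 101.03594207763672), 8.087841033935547) z [0.035  0.0391 0.0432] px 163 199 173 215
281 ((578.0154418945312, 227.67678833007812), (84.98308563232422, 45.93611145019531), 7.6217851638793945) z [0.1065 0.1164 0.1192] px 328 346 180 199
593 ((579.2862548828125, 223.80902099609375), (121.7661361694336, 100.29861450195312), 7.802156448364258) z [0.035  0.0414 0.0444] px 315 354 198 225
```

View pics/w6.png

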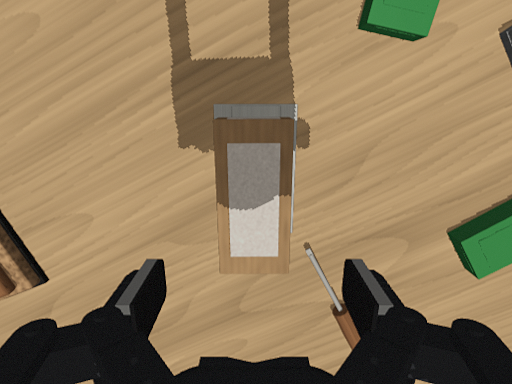

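View pics/s6.png

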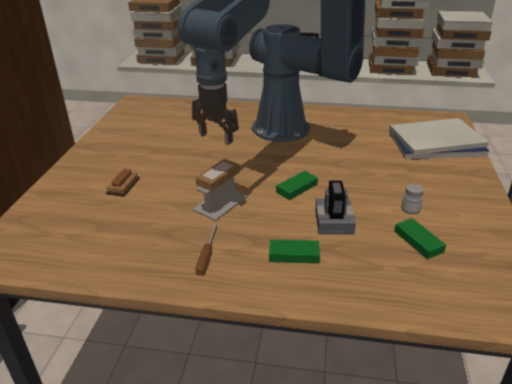

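The carton lies flat on the rail: top at 0.118, middle about 1 mm from the rail's middle. Pack is at about (0.5745, 0.225), yaw 7.9°. I'll move over the pack.

drive_tool(
  series="1 0 0 0 -0.1;1 0 0 0 -0.1;1 0 0 0 -0.1;1 0 0 0 -0.1;1 0 0 0 -0.1;1 0 0 0 -0.109;1 -0.7 2.8 0 0;1 -0.7 2.8 0 0;1 -0.7 2.8 0 0;1 -0.7 2.8 0 0;1 -0.7 2.8 0 0;1 -0.7 2.8 0 0;1 -0.7 2.8 0 0;1 -0.7 2.8 0 0;1 -0.7 2.8 0 0;1 -0.7 2.8 0 0;1 -0.7 2.8 0 0;1 -0.7 2.8 0 0;1 0 0 0 0;1 0 0 0 0",
)

```text
clock: 12.4
tcp_pos: [0.5729, 0.2263, 0.2124]
tcp_rot: [-0.002, -0.07, 0.998, -0.0]
ft_force: [-0.2, -0.1, -0.4]
width: 1.002
```

drive_tool(
  series="1 0 0 0 0;1 0 0 0 0",
)

```text
clock: 12.57
tcp_pos: [0.5736, 0.224, 0.2134]
tcp_rot: [-0.001, -0.068, 0.998, -0.0]
ft_force: [1.4, -0.2, 0.4]
width: 1.002
```

Run:
```python
from w import *
delta(.5755,.2255,.071,97.9)
c,P,M=wrist('w7.png')
rect(c,P,.45,.75,.1,.36,.105,.125)
rect(c,P,.45,.75,.1,.36,.033,.046)
rect(c,P,.45,.75,.1,.36,.09,.125)
```

```text
t 12.57 pos [0.5736 0.224  0.2134] toolz [-0.002 -0.001 -1.   ] yaw_y 97.8 j [ 0.18  0.29  1.52 -0.    1.33 -1.53] F [ 1.4 -0.2  0.4] w 1.002
turn -0.002 shift before turn [-0.23  0.13 14.24] after turn [-0.23  0.13 14.24]
4459 ((575.2857666015625, 225.42747497558594), (80.02629089355469, 38.03523254394531), 7.771887302398682) z [0.1137 0.1151 0.1163] px 231 279 156 251
5496 ((574.8300170898438, 225.4043731689453), (118.88056945800781, 100.27853393554688), 7.755840301513672) z [0.0386 0.0399 0.0411] px 204 305 124 235
4611 ((575.0423583984375, 225.39425659179688), (80.51769256591797, 38.03523254394531), 7.771887302398682) z [0.1125 0.1151 0.1163] px 231 279 152 251
```

View pics/w7.png

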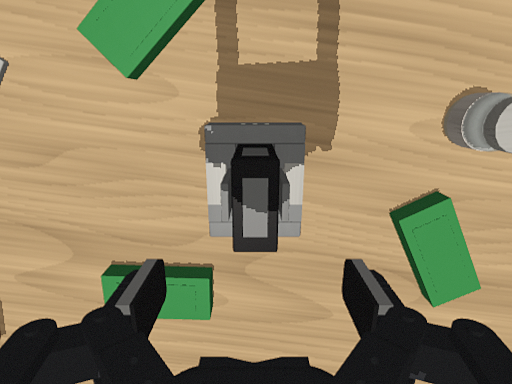

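The pack shows at (255,200) between the open fingers, with its catches at columns 225 and 285. Pack and charger middles agree to 0.5 mm. I'll descend and then check.

drive_tool(
  series="1 -0.15 0.1 2 0;1 0 0 2.5 0;1 0 0 2.5 0;1 0 0 2 0;1 0 0 1.5 0;1 0 0 1 0;1 0 0 0.5 0;1 0 0 0 0;1 0 0 0 0",
)

```text
clock: 13.37
tcp_pos: [0.5759, 0.226, 0.095]
tcp_rot: [0.0, -0.068, 0.998, 0.0]
ft_force: [0.1, -0.4, -0.5]
width: 0.996
```

Run:
```python
from w import *
delta(.5751,.2254,.069,97.8)
c,P,M=wrist('w8.png')
rect(c,P,.45,.75,.1,.36,.105,.125)
```

```text
t 13.37 pos [0.5759 0.226  0.095 ] toolz [ 0.001  0.    -1.   ] yaw_y 97.8 j [ 0.18  0.43  1.6  -0.    1.11 -1.53] F [ 0.1 -0.4 -0.5] w 0.996
turn 0.001 shift before turn [ 0.09 -0.05  2.6 ] after turn [ 0.09 -0.05  2.6 ]
13773 ((574.9140625, 225.1750030517578), (79.38687896728516, 38.24671936035156), 7.906947135925293) z [0.1136 0.1151 0.1162] px 205 298 197 361
```

View pics/w8.png

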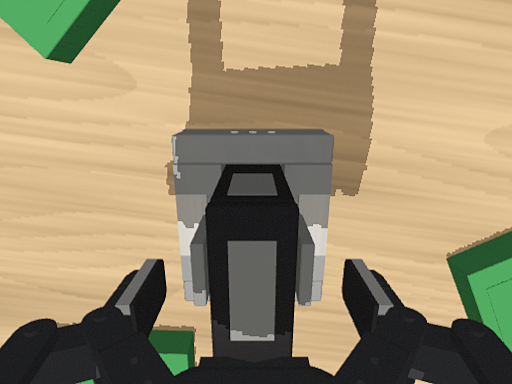

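The pack is centred between the fingers (205-298, fingers at 150 and 358). I'll go down the last 2.6 cm and pinch.

drive_tool(
  series="1 0.05 -0.04 1 0;1 0 0 1 0;1 0 0 0.6 0;1 0 0 0 0;1 0 0 0 0;0.7 0 0 0 0;0.6 0 0 0 0;0.3 0 0 0 0;0.3 0 0 0 0;0.3 0 0 0 0;0.3 0 0 0 0;0.3 0 0 0 0;0.3 0 0 0 0;0.3 0 0 0 0",
  grip_force=40,
)

```text
clock: 14.58
tcp_pos: [0.576, 0.2254, 0.0703]
tcp_rot: [0.001, -0.069, 0.998, -0.0]
ft_force: [-2.1, -3.4, 9.2]
width: 0.469
```

Run:
```python
from w import *
delta(.5751,.2254,.069,97.8)
c,P,M=wrist('w9.png')
rect(c,P,.45,.75,.1,.36,.105,.125)
print(manip.get_obs()['width']*85)
```

```text
t 14.58 pos [0.576  0.2254 0.0703] toolz [ 0.002 -0.001 -1.   ] yaw_y 97.9 j [ 0.18  0.47  1.61 -0.    1.06 -1.53] F [-2.1 -3.4  9.2] w 0.469
turn 0.001 shift before turn [0.09 0.01 0.13] after turn [0.09 0.01 0.13]
14725 ((561.978515625, 223.6788330078125), (53.12065887451172, 38.26649475097656), 7.988451957702637) z [0.112  0.1152 0.1162] px 196 311 219 361
40.07938604828343
```

View pics/w9.png

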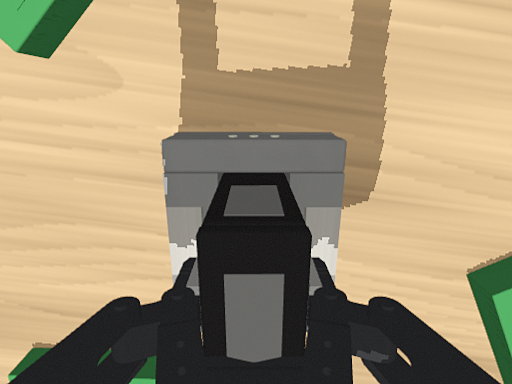

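drive_tool(
  series="0.3 0 0 0 0;0.3 0 0 0 0;0.3 0 0 -0.3 0;0.3 0 0 -0.4 0;0.3 0 0 -0.5 0;0.3 0 0 0 0;0.3 0 0 0 0",
)

```text
clock: 15.22
tcp_pos: [0.5746, 0.2259, 0.0802]
tcp_rot: [-0.0, -0.069, 0.998, 0.0]
ft_force: [0.3, -0.9, -5.6]
width: 0.467
```

Run:
```python
from w import *
delta(.5751,.2254,.069,97.8)
c,P,M=wrist('w10.png')
rect(c,P,.45,.75,.1,.36,.105,.14)
```

```text
t 15.22 pos [0.5746 0.2259 0.0802] toolz [-0.001 -0.    -1.   ] yaw_y 97.9 j [ 0.18  0.45  1.61  0.    1.08 -1.53] F [ 0.3 -0.9 -5.6] w 0.467
turn 0.001 shift before turn [-0.04 -0.05  1.12] after turn [-0.04 -0.05  1.12]
28503 ((562.3613891601562, 224.38375854492188), (57.00144958496094, 113.7576904296875), 7.162123203277588) z [0.1138 0.1253 0.1366] px 65 440 209 383
```

View pics/w10.png

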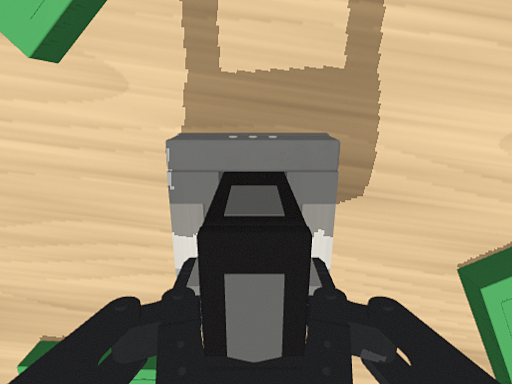

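The pack has risen with the hand: its top is at 0.125 and the added load of about 5 N matches its weight. I'll lift straight on.

drive_tool(
  series="0.3 0 0 -0.5 0;0.3 0 0 -1 0;0.3 0 0 -1 0;0.3 0 0 -1 0;0.3 0 0 -1 0;0.3 0 0 -1 0;0.3 0 0 -1 0;0.3 0 0 -1 0;0.3 0 0 -0.8 0;0.3 0 0 -0.4 0;0.3 0 0 -0.3 0;0.3 0 0 0 0;0.3 0 0 0 0;0.3 0 0 0 0;0.3 0 0 0 0",
)

```text
clock: 16.52
tcp_pos: [0.5744, 0.2257, 0.1695]
tcp_rot: [-0.001, -0.069, 0.998, -0.0]
ft_force: [-0.1, 0.3, -6.2]
width: 0.467
```

Run:
```python
from w import *
delta(.5751,.2254,.171,97.8)
c,P,M=wrist('w11.png')
rect(c,P,.45,.75,.1,.36,.2,.222)
s=manip.capture('scene');save(s,'s11.png')
x=cv2.resize(s['pixels'][120:280,150:450],None,fx=2.6,fy=2.6)[:,:,::-1];cv2.imwrite('pics/s11z.png',x)
S=cloud(s);rect(s,S,.42,.65,-.25,0,.1,.13)
t=manip.capture('top');rect(t,cloud(t),.42,.65,-.25,0,.1,.13)
```

```text
t 16.52 pos [0.5744 0.2257 0.1695] toolz [-0.001 -0.    -1.   ] yaw_y 97.9 j [ 0.18  0.34  1.56  0.    1.25 -1.53] F [-0.1  0.3 -6.2] w 0.467
turn 0.001 shift before turn [-0.06 -0.04 -0.15] after turn [-0.06 -0.04 -0.15]
24529 ((561.2810668945312, 224.10772705078125), (55.274078369140625, 109.96917724609375), 9.889286041259766) z [0.2051 0.2145 0.2202] px 85 422 214 378
729 ((538.6568603515625, -121.69388580322266), (65.79640197753906, 137.0302276611328), 62.985389709472656) z [0.103  0.1195 0.1226] px 195 238 158 188
1013 ((534.6024780273438, -119.3494873046875), (60.038082122802734, 130.8997344970703), 63.22745895385742) z [0.1136 0.1173 0.1207] px 279 318 182 232
```

View pics/s11z.png

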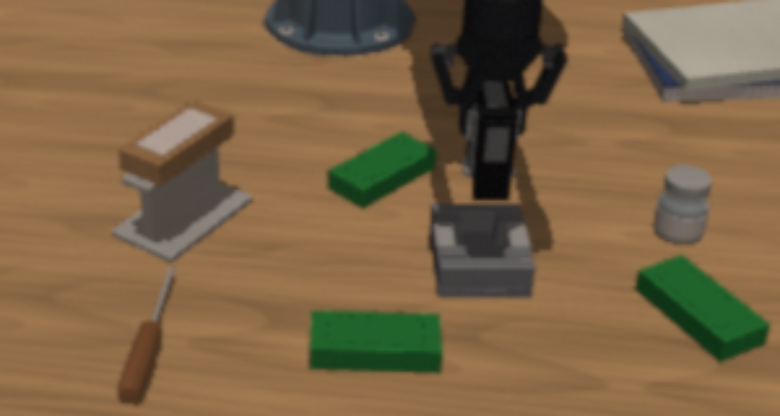

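View pics/w11.png

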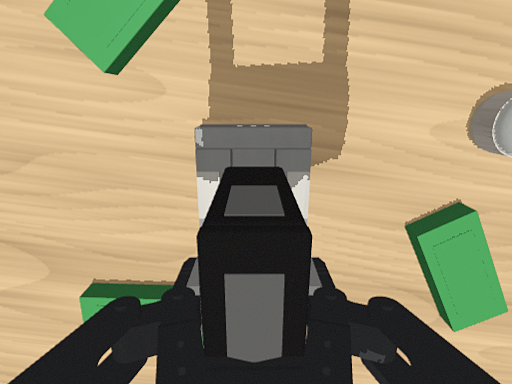

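The scene picture shows the pack hanging upright above the empty charger and the carton flat on the rail. Everything checks out, so I'm handing in.

```bash
python3 -c "
from bench import manip
print(manip.sign_off()); o=manip.get_obs();print(o['clock'],o['tcp_pos'],o['width'],o['ft_force'])"
```

```text
the job is handed in; nothing more can be done
None
the job is handed in; nothing more can be done
```

The carton is on the stand's rail and let go. The pack is held about 10 cm above where it sat. I handed the job in at about 16.7 s of the 48 s allowed; no verdict was reported.

- **Carton:** it lies flat, with its middle about 1 to 2 mm from the rail's middle by the top and wrist cameras. Its top is at about 0.118 m, as expected for a 28 mm carton on a 90 mm rail. I released it while the pack was still seated.
- **Pack:** pinched by both catches at 40 N and drawn straight up. Its top is at about 0.2145 m, so the underside is near 0.11 m. It hangs upright and still, and the load on the wrist matches its weight.
- **Other things on the counter:** the last scene picture shows the jar and screwdriver where they were. I did not check the sander after the last moves, but the arm never went near it.

**Disagreements:** the gripper opening works out to about 40 mm, against the 44 mm stated for fully pinched catches. The pack came free and stayed held, so I put this down to how the opening reading scales. The scene camera also read positions 2 to 4 mm off the other two, so I went by the top and wrist views.

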